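Check in an enamel set: jars into the crate, then show the glass colour strip label up

ROBOT

A 7-joint arm with a two-finger parallel gripper is mounted at the origin on the work surface. World frame = base frame: x ahead of the robot, y to its left, z up, the work surface at z = 0. Lengths are in m, angles in degrees, forces in N, time in s.
With the tool pointing down it reaches from about 0.4 to 0.875 m from the base axis. Payload 19.3 kg.
Tool frame: the origin (TCP) lies at the very end of the fingers, on their centre line; the grasp point (between the pads) lies 19 mm behind it; z points along the fingers, y is the line along which they close (so a half turn about z gives the same grasp; the last joint's range is limited). The gripper opens to 85 mm and grips with 20 to 120 N. Pads are 22 mm wide; open, the fingers measure 114 mm over their backs; the gripper's body (76 mm by 85 mm) begins 54 mm behind the grasp point. The pads swing forward as they close: fully open they stand 13 mm farther back than shut.
Start: joints at [-76.1, 29.874, -2.08, 91.645, 1.215, 58.505, -6.463], TCP at [0.192, 0.595, 0.231] pointing down, gripper open.
Joint ranges: [-166.77, 166.77], [-17.47, 122.26], [-85.68, 81.53], [9.62, 139.38], [-72.42, 252.41], [9.2, 110.78], [-144.41, 144.41]. Speed limits (degrees/s): [108.29, 108.29, 136.94, 136.94, 172.46, 172.46, 172.46].

INTERFACE

Orientations are given as a 3x3 rotation matrix whose columns are the frame's x, y, z axes.
In Python, from workcell import monitor, imaging, job, boxes_of, landmark_of gives the robot as it stands. The module is installed in compiled form; this text tells all that it offers.
- The arm moves only by the tool move_arm, never from a script. Its argument "increments" is a list of rows, each a list of 3 entries, a list of its own where there are three numbers: the shift along the world's x, y, z in cm, then the turn, a rotation vector about the world's x, y, z in degrees, then the opening in per cent of the stroke, from 0 (shut) to 100 (fully open). In form: [[[dx, dy, dz], [rx, ry, rz], fingers], ...]. A call has 1 to 12 rows; each row is the pose to reach, as a shift and turn from the pose commanded when the call began; what a row does not reach only later rows make up. A row lasts 1/8 s, in which the tool goes at most 62.5 mm and 10.7 degrees, less where a joint would pass 70% of its speed; a pose out of reach is approached as far as the arm can. A call with a gripper value outside its range is refused whole. The fingers move at their own pace and stop on an object; "force" is the grip in N (left out, the last holds). Time passes only in rows, so rows that repeat a pose let the fingers close. It gives the time, the measured TCP pose, the force, the opening and the grip force at its end, in the units of the state.
- monitor.get_obs(): the state, without advancing time (a new reading comes with each control period).
- imaging.camera(name): name is "side" or "top"; returns (picture, depth): 420x560x3 uint8, red, green, blue; 420x560 float32, m along the optical axis (not along the pixel's ray), 0 where there is no reading.
- imaging.camera_params(name): a dict with "fx", "fy", "cx", "cy" (pixels), "R" (3x3) and "t" (3): a world point X has camera coordinates R X + t. Camera axes: x right, y down, z forward; pixel columns grow to the right and rows downward; lengths in m; the calibration is good to about 2 mm. A picture is of the moment at which its call begins. camera_params takes no time and is no camera call.
- job.finish_job(): hands the job in; it is judged then, once.
Trained networks look in the newest picture that a camera, given by its name, has taken for a name from the list of things; names that differ only in an ending like _2 or _b are one class to them, and where a whole thing is asked for, a point or a joint stands for the part that bears it (a point fixed in the world has none). Each returns a list of dicts, best first, with "confidence" (0 to 1); they miss things now and then, are a little off and sometimes report something else, mostly with a low value. They report only what shows in the picture. A call takes as long as a camera call.
- boxes_of(camera, query): "xyz" ([x, y, z] in m, in world coordinates, good to about 4 mm: the middle of the surface that is visible of it).
- landmark_of(camera, query): "xyz" ([x, y, z] in m, in world coordinates, good to about 4 mm: a listed point, or the origin of a listed thing).
The state is a dict: "time": time; "q": joint angles; "joint_velocities": joint speeds; "effort": joint torques, N m; "tcp_pos": TCP position; "tcp_rot": TCP orientation; "ft_force": force on the tool from outside, world axes, zero at the start; "moment": the same for the moment, N m; "grip_width": finger opening in m; "finger_force": force on a finger pad.
Only numpy, scipy, OpenCV 4.12 (cv2) and the standard library are available. Lean on these libraries where they do the work, as an engineer would, in place of code of your own. Each camera call takes 0.05 s, during which the arm holds its last target. There are 200 camera calls.

TASK

Check in the enamel set: stand the two loose jars upright in the two empty cells of the divided crate, one per cell, and let go. Then draw the notched glass strip (not the plain blank) from the wooden stand by its clear part, leaving the frosted label end, marked by the corner notch, uncovered, and hold it at least 15 cm above the bench, lengthwise level and label face up, at least half way from upright to flat (in the stand, notch at top left means the label face is towards you). Finish still holding it so; leave the blank, the other jars and the tools in place.

Things in the scene. Friction and masses are not known exactly. Their poses are not given: they have to be found in the camera images.
- crate: fixed open plywood crate, outer 132 (x) x 195 (y) x 40 mm high, walls, dividers and floor 6 mm, 2 (x) x 3 (y) cells 57 mm square on a 63 mm pitch. The two cells at its +y end are empty, the other four hold jars like the loose ones (tops 81 mm above the bench). Turned any way round. Origin: centre of the underside, z up
- cell_a (a point): centre of the floor of one empty cell (6 mm above the bench); axes as the crate's
- cell_b (a point): centre of the floor of the other empty cell, 63 mm from the first; axes as the crate's
- jar_a: loose enamel jar standing on the bench between the crate and the stand, 38 mm across and 75 mm tall, straight-sided, white body with a ribbed aluminium screw cap (same diameter) on the top 26 mm, about 110 g; origin at the centre of its underside, z up
- jar_b: the other loose enamel jar, on the bench between the crate and the stand, 38 mm across and 75 mm tall, straight-sided, white body with a ribbed aluminium screw cap (same diameter) on the top 26 mm, about 110 g; origin at the centre of its underside, z up
- stand: fixed beech block 150 (x) x 100 (y) x 24 mm high with two slots along x at y = +24 and -24 mm, 10 mm wide, 14 mm deep, open at both ends; a glass strip stands in each, which one in which varies. Turned any way round. Origin: centre of the underside, z up
- strip: the set's clear glass strip, 130 (x) x 8 (y) x 52 mm (z), 130 g, on its long edge in a slot, underside 10 mm and top 62 mm above the bench. Its +y face is the label face: frosted white from x = 25 mm to the +x end, four enamel dots on the clear part. A 10 x 10 mm notch is cut from its upper +x corner (top left when the label faces you). Origin: middle of the lower edge
- label (a point): centre of the frosted label area, on the label face of the strip, 45 mm from the strip's middle towards the notched end and 26 mm above its lower edge; axes as the strip's
- notch (a point): floor of the notch in the strip: 60 mm along +x from the strip's middle, mid-thickness, 42 mm above its lower edge; axes as the strip's
- blank: plain glass strip of the same 130 x 8 x 52 mm without notch, frosting or dots, in the other slot of the stand, to be left there; origin at the middle of its lower edge
- stock_jar0: jar already in the crate, to stay in its cell, 38 mm across and 75 mm tall, straight-sided, white body with a ribbed aluminium screw cap (same diameter) on the top 26 mm, about 110 g; origin at the centre of its underside, z up
- stock_jar1: jar already in the crate, to stay in its cell, 38 mm across and 75 mm tall, straight-sided, white body with a ribbed aluminium screw cap (same diameter) on the top 26 mm, about 110 g; origin at the centre of its underside, z up
- stock_jar2: jar already in the crate, to stay in its cell, 38 mm across and 75 mm tall, straight-sided, white body with a ribbed aluminium screw cap (same diameter) on the top 26 mm, about 110 g; origin at the centre of its underside, z up
- stock_jar3: jar already in the crate, to stay in its cell, 38 mm across and 75 mm tall, straight-sided, white body with a ribbed aluminium screw cap (same diameter) on the top 26 mm, about 110 g; origin at the centre of its underside, z up
- hammer: small jeweller's hammer lying beyond the work, 250 mm long, steel head, wooden handle; origin under its middle, handle along -x; not part of the job
- bench_block: steel bench block 75 x 75 x 22 mm at the right of the work; origin at the centre of its underside; not part of the job
- bangle: brass bangle 68 mm across, 7 mm high, lying flat at the left of the work; origin at the centre of its underside; not part of the job

How it is judged (in metres and radians):
On the way, in this order (a step that is already met when the one before it is completed fails the run):
1. both loose jars stand upright in the two empty cells, one in each, released, while the strip is still in the stand ((((horizontal distance between jar_a and cell_a below 0.016 m and distance between jar_a and cell_a below 0.018 m and angle between jar_a's own z axis and vertical below 0.12 rad) and (horizontal distance between jar_b and cell_b below 0.016 m and distance between jar_b and cell_b below 0.018 m and angle between jar_b's own z axis and vertical below 0.12 rad)) or ((horizontal distance between jar_a and cell_b below 0.016 m and distance between jar_a and cell_b below 0.018 m and angle between jar_a's own z axis and vertical below 0.12 rad) and (horizontal distance between jar_b and cell_a below 0.016 m and distance between jar_b and cell_a below 0.018 m and angle between jar_b's own z axis and vertical below 0.12 rad))) and contact force between the fingers and jar_a below 0.1 N and contact force between the fingers and jar_b below 0.1 N and height (world z) of strip below 0.03 m), for 0.2 s.
2. the strip is lifted clear of the stand in the fingers, more than 15 cm above the bench (height (world z) of strip above 0.15 m and contact force between the fingers and strip above 1 N), for 0.2 s.
At the end, for the whole second after the job is handed in: Both jars upright (7 deg) on an empty cell's floor each, released. Strip held still, lower edge over 15 cm up, label normal within 56 deg of vertical, length level within 20 deg, gripped less than 15 mm past its middle towards the label. Other jars in their cells; blank strip in its slot (20 mm) (all of step 2 and (((horizontal distance between jar_a and cell_a below 0.016 m and distance between jar_a and cell_a below 0.018 m and angle between jar_a's own z axis and vertical below 0.12 rad) and (horizontal distance between jar_b and cell_b below 0.016 m and distance between jar_b and cell_b below 0.018 m and angle between jar_b's own z axis and vertical below 0.12 rad)) or ((horizontal distance between jar_a and cell_b below 0.016 m and distance between jar_a and cell_b below 0.018 m and angle between jar_a's own z axis and vertical below 0.12 rad) and (horizontal distance between jar_b and cell_a below 0.016 m and distance between jar_b and cell_a below 0.018 m and angle between jar_b's own z axis and vertical below 0.12 rad))) and contact force between the fingers and jar_a below 0.1 N and contact force between the fingers and jar_b below 0.1 N and angle between strip's own y axis and vertical below 0.98 rad and angle between strip's own x axis and vertical between 1.22 and 1.92 rad and x of the grasp point in the frame of strip below 0.015 m and linear speed of strip below 0.03 m/s and contact force between strip and stand below 0.1 N and contact force between strip and crate below 0.1 N and angle between each of stock_jar0, stock_jar1, stock_jar2, stock_jar3's own z axis and vertical below 0.15 rad and distance of each of stock_jar0, stock_jar1, stock_jar2, stock_jar3 from where it was at the start of the episode below 0.03 m and distance of blank from where it was at the start of the episode below 0.02 m and angle between blank's own z axis and vertical below 0.3 rad); the arm keeps its last pose, push and grip.
It fails at once if the plain blank strip is pulled from its slot (moved more than 30 mm) (distance of blank from where it was at the start of the episode above 0.03 m).
It fails at once if a jar that was already in the crate is tipped or taken out (moved more than 40 mm) (distance of any of stock_jar0, stock_jar1, stock_jar2, stock_jar3 from where it was at the start of the episode above 0.04 m).
It fails at once if the hammer, bench block or bangle is shifted more than 30 mm (distance of any of hammer, bench_block, bangle from where it was at the start of the episode above 0.03 m).
It also fails if it takes over 64 s, if anything falls off the work surface, if the arm or the gripper's body presses on something with over 40 N, if the wrist force passes 120 N, or if a joint passes its speed limit or range.

## Working session

There is one attempt and no reset: what is moved stays moved. The work goes in short steps, Python scripts to look and compute and a tool call to move; the robot and the scene stay as the last step left them, time stands still between calls to the robot, and variables do not carry over. Pictures are saved under pics/ and viewed, at most 10 in all, crops included, and the job is handed in when it is done.

Besides the shell and the picture viewer there is one more tool, called after "Call:" by a JSON object that holds its "op" and its "data". move_arm: Moves the arm, as the interface text tells. Its arguments: {"type":"object","properties":{"increments":{"type":"array"},"force":{"type":"number"}},"required":["increments"]}

```bash
mkdir -p pics; cat > h.py <<'E'
import numpy as np, cv2
from workcell import monitor, imaging, job, boxes_of, landmark_of
def snap(n,f=None):
    im,d=imaging.camera(n)
    if f: cv2.imwrite('pics/'+f,im[:,:,::-1])
    return im,d
def cloud(n,d):
    p=imaging.camera_params(n); v,u=np.mgrid[:d.shape[0],:d.shape[1]]
    c=np.stack([(u-p['cx'])/p['fx']*d,(v-p['cy'])/p['fy']*d,d],-1)
    w=(c-p['t'])@p['R']; w[d==0]=np.nan
    return w
def proj(n,X):
    p=imaging.camera_params(n); c=p['R']@np.array(X)+p['t']
    return np.round([c[0]/c[2]*p['fx']+p['cx'],c[1]/c[2]*p['fy']+p['cy']]).astype(int)
E
python3 - <<'E'
from h import *
o=monitor.get_obs(); print(o['time'],o['tcp_pos'],np.round(o['tcp_rot'],2).tolist(),o['grip_width'])
a={}
for c in('top','side'):
    im,d=snap(c,c+'1.png'); np.save(c+'1.npy',cloud(c,d))
    for q in('cell_a','jar_a','crate','stand','strip','label','notch','blank','stock_jar0','hammer','bench_block','bangle'):
        for r in landmark_of(c,q)[:6]: print(c,q,round(r['confidence'],2),np.round(r['xyz'],3),proj(c,r['xyz']))
E
```

```text
0.0 [0.19223957 0.59435175 0.23072001] [[-0.95, 0.31, -0.0], [0.31, 0.95, -0.0], [-0.0, -0.0, -1.0]] 0.08540601102246458
top cell_a 0.89 [ 0.526 -0.321  0.013] [385 235]
top cell_a 0.71 [ 0.596 -0.334  0.008] [388 210]
top jar_a 0.71 [ 0.51   0.026 -0.002] [262 242]
top jar_a 0.53 [ 0.616 -0.013  0.002] [275 205]
top jar_a 0.29 [ 0.547 -0.261  0.01 ] [363 228]
top crate 0.72 [ 0.573 -0.266 -0.002] [364 219]
top crate 0.29 [0.504 0.173 0.05 ] [208 245]
top stand 0.82 [0.526 0.232 0.001] [189 238]
top stand 0.64 [0.509 0.25  0.012] [182 244]
top strip 0.69 [0.547 0.217 0.011] [194 230]
top strip 0.37 [0.521 0.179 0.035] [206 239]
top label 0.76 [0.519 0.181 0.037] [205 240]
top label 0.59 [0.545 0.221 0.013] [192 231]
top label 0.25 [ 0.543 -0.262  0.006] [363 229]
top notch 0.46 [0.507 0.17  0.052] [209 244]
top notch 0.44 [ 0.553 -0.2    0.007] [342 226]
top notch 0.18 [ 0.571 -0.267 -0.002] [364 219]
top notch 0.17 [ 0.511  0.027 -0.006] [262 242]
top blank 0.83 [0.513 0.251 0.011] [182 242]
top stock_jar0 0.78 [ 0.543 -0.26   0.008] [363 229]
top stock_jar0 0.72 [ 0.556 -0.2    0.0
[... 905 characters left out ...]
abel 0.4 [0.508 0.032 0.005] [234 215]
side label 0.21 [ 0.6   -0.276  0.012] [285 312]
side notch 0.63 [0.507 0.169 0.052] [230 169]
side blank 0.58 [0.509 0.249 0.012] [231 162]
side stock_jar0 0.95 [ 0.553 -0.2    0.003] [260 287]
side stock_jar0 0.68 [ 0.54  -0.259  0.008] [256 310]
side stock_jar0 0.65 [ 0.614 -0.206  0.008] [287 285]
side stock_jar0 0.35 [0.54  0.218 0.015] [242 167]
side stock_jar0 0.23 [ 0.528 -0.32   0.002] [253 339]
side hammer 0.62 [ 0.755  0.017 -0.002] [327 211]
side bench_block 0.51 [0.507 0.25  0.014] [230 161]
side bench_block 0.21 [0.544 0.216 0.014] [243 167]
side bangle 0.45 [ 0.518  0.449 -0.   ] [231 128]
side bangle 0.32 [ 0.758  0.016 -0.   ] [328 211]
```

View pics/top1.png

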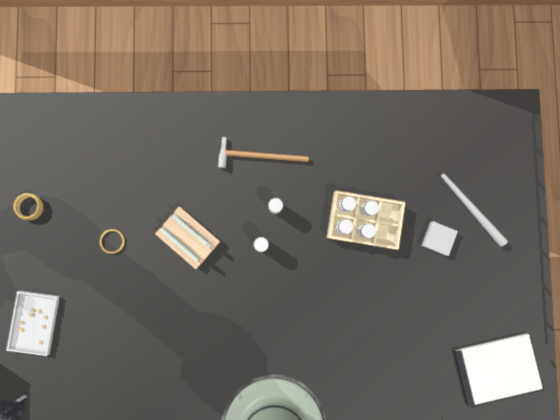

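View pics/side1.png

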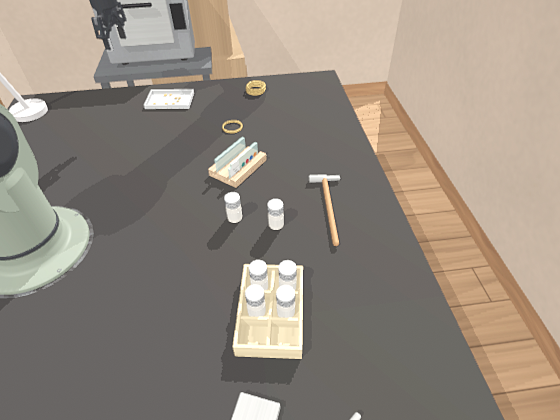

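The top view shows the crate at (364,219) with its empty cells at the right. The loose jars are at (276,205) and (261,244), and the stand is at (188,238). In the side view the dots and the frosted end of the notched strip face the camera, with the notch at top left, so the strip is the one farther from the base. I'll refine these positions from depth.

```bash
python3 - <<'E'
from h import *
for c in('top','side'):
    w=np.load(c+'1.npy')
    print(c)
    for j in((.511,.029),(.6175,-.015),(.5415,-.26),(.554,-.2),(.615,-.207),(.604,-.273)):
        m=(np.hypot(w[...,0]-j[0],w[...,1]-j[1])<.035)&(w[...,2]>.069)&(w[...,2]<.095)
        p=w[m]; print(j,m.sum(),np.round((np.nanmin(p,0)+np.nanmax(p,0))/2,4),np.round(p.mean(0),4),np.round(np.ptp(p,0),3))
    m=(np.hypot(w[...,0]-.565,w[...,1]+.28)<.16)&(w[...,2]>.034)&(w[...,2]<.046)
    p=w[m][:,:2].astype(np.float32); print('crate',m.sum(),cv2.minAreaRect(p))
    m=(np.hypot(w[...,0]-.528,w[...,1]-.233)<.12)&(w[...,2]>.018)&(w[...,2]<.03)
    p=w[m][:,:2].astype(np.float32); print('stand',m.sum(),cv2.minAreaRect(p))
    m=(np.hypot(w[...,0]-.528,w[...,1]-.233)<.12)&(w[...,2]>.05)&(w[...,2]<.07)
    p=w[m][:,:2]
    s=((p-[.528,.233])@np.array([.8,-.6]))
    for g in(s>0,s<0):
        q=p[g].astype(np.float32); print('strips',len(q), cv2.minAreaRect(q) if len(q)>3 else '', cv2.fitLine(q,2,0,.01,.01).ravel() if len(q)>3 else'')
E
```

```text
top
(0.511, 0.029) 158 [0.5065 0.0293 0.075 ] [0.5059 0.0287 0.0744] [0.037 0.035 0.011]
(0.6175, -0.015) 153 [ 0.6108 -0.0123  0.0742] [ 0.6107 -0.012   0.0742] [0.038 0.035 0.01 ]
(0.5415, -0.26) 166 [ 0.5386 -0.2595  0.0776] [ 0.5381 -0.2593  0.0798] [0.035 0.038 0.014]
(0.554, -0.2) 165 [ 0.5502 -0.1984  0.0788] [ 0.5501 -0.1984  0.0798] [0.035 0.036 0.018]
(0.615, -0.207) 166 [ 0.6118 -0.2087  0.0778] [ 0.6117 -0.2082  0.0798] [0.035 0.036 0.016]
(0.604, -0.273) 166 [ 0.6003 -0.2693  0.0784] [ 0.5995 -0.269   0.0796] [0.036 0.038 0.015]
crate 751 ((0.5687146186828613, -0.2657783627510071), (0.1966267228126526, 0.1326383650302887), 79.5384292602539)
stand 1453 ((0.5267908573150635, 0.23455238342285156), (0.1503698080778122, 0.10047414898872375), 48.795555114746094)
strips 160 ((0.5437207221984863, 0.2172931283712387), (0.1301541030406952, 0.008935639634728432), 48.955177307128906) [0.6617626  0.7497134  0.5442602  0.21723057]
strips 175 ((0.5086784362792969, 0.24966858327388763), (0.129464790225029, 0.008668031543493271), 48.676387786865234) [0.66185623 0.7496308  0.508884   0.24
[... 419 characters left out ...]
[ 0.6143 -0.2142  0.0793] [0.038 0.037 0.014]
(0.604, -0.273) 287 [ 0.6014 -0.2724  0.0766] [ 0.6014 -0.2751  0.0795] [0.037 0.038 0.015]
crate 1374 ((0.5706465840339661, -0.2669098973274231), (0.19736041128635406, 0.13216324150562286), 79.86658477783203)
stand 602 ((0.529971718788147, 0.23223040997982025), (0.15170787274837494, 0.10255495458841324), 49.0183219909668)
strips 184 ((0.5460081696510315, 0.21538770198822021), (0.13077321648597717, 0.01300351694226265), 49.443214416503906) [0.6623424  0.74920124 0.5469844  0.21316984]
strips 181 ((0.5121523141860962, 0.24748796224594116), (0.13421878218650818, 0.012902271933853626), 47.28609085083008) [0.6631684  0.74847025 0.5108223  0.24486518]
```

Call:
{"op": "move_arm", "data": {"increments": [[[31.6, -56.7, -7], [0, 0, -127], 100], [[31.6, -56.7, -7], [0, 0, -127], 100], [[31.6, -56.7, -7], [0, 0, -127], 100], [[31.6, -56.7, -7], [0, 0, -127], 100], [[31.6, -56.7, -7], [0, 0, -127], 100], [[31.6, -56.7, -7], [0, 0, -127], 100], [[31.6, -56.7, -7], [0, 0, -127], 100], [[31.6, -56.7, -7], [0, 0, -127], 100], [[31.6, -56.7, -7], [0, 0, -127], 100], [[31.6, -56.7, -7], [0, 0, -127], 100], [[31.6, -56.7, -7], [0, 0, -127], 100], [[31.6, -56.7, -7], [0, 0, -127], 100]]}}

```text
time: 2.8
tcp_pos: [0.5091, 0.0252, 0.1612]
tcp_rot: [[0.824, 0.567, 0.0], [0.567, -0.824, -0.001], [-0.0, 0.001, -1.0]]
ft_force: [-0.5, 0.9, -0.1]
grip_width: 0.0855
finger_force: 0.0
```

Call:
{"op": "move_arm", "data": {"increments": [[[0, 0.1, -4], [0, 0, 0], 75], [[0, 0.1, -8], [0, 0, 0], 75], [[0, 0.1, -11], [0, 0, 0], 75], [[0, 0.1, -12.3], [0, 0, 0], 75], [[0, 0.1, -12.3], [0, 0, 0], 75], [[0, 0.1, -12.3], [0, 0, 0], 20], [[0, 0.1, -12.3], [0, 0, 0], 20], [[0, 0.1, -12.3], [0, 0, 0], 20], [[0, 0.1, -12.3], [0, 0, 0], 20], [[0, 0.1, -12.3], [0, 0, 0], 20], [[0, 0.1, -12.3], [0, 0, 0], 20]], "force": 40}}

```text
time: 4.18
tcp_pos: [0.5091, 0.0288, 0.0394]
tcp_rot: [[0.818, 0.575, 0.002], [0.575, -0.818, 0.001], [0.002, 0.001, -1.0]]
ft_force: [-2.2, -0.6, 8.2]
grip_width: 0.037
finger_force: 39.1
```

Call:
{"op": "move_arm", "data": {"increments": [[[0, 0, 4], [0, 0, 0], 20], [[0, 0, 9], [0, 0, 0], 20], [[0, -3, 14], [0, 0, 0], 20], [[0.5, -8, 15], [0, 0, 0], 20], [[0.8, -13, 15], [0, 0, 0], 20], [[1, -18, 15], [0, 0, 0], 20], [[1.4, -23, 15], [0, 0, 0], 20], [[1.7, -28, 15], [0, 0, 0], 20], [[1.9, -33, 15], [0, 0, 0], 20], [[1.9, -35.1, 15], [0, 0, 0], 20], [[1.9, -35.1, 15], [0, 0, 0], 20], [[1.9, -35.1, 15], [0, 0, 0], 20]]}}

```text
time: 5.68
tcp_pos: [0.5276, -0.3214, 0.1886]
tcp_rot: [[0.818, 0.575, 0.0], [0.575, -0.818, 0.0], [0.001, -0.0, -1.0]]
ft_force: [0.3, 0.4, -2.3]
grip_width: 0.0373
finger_force: 40.8
```

```bash
python3 - <<'E'
from h import *
o=monitor.get_obs();print(o['tcp_pos'],o['grip_width'],o['ft_force'])
im,d=snap('side'); cv2.imwrite('pics/s2.png',cv2.resize(im[180:400,150:400],None,fx=2.4,fy=2.4)[:,:,::-1])
E
```

```text
[ 0.52756101 -0.32141656  0.18861381] 0.03725568966084786 [ 0.29052405  0.3524997  -2.26188261]
```

View pics/s2.png

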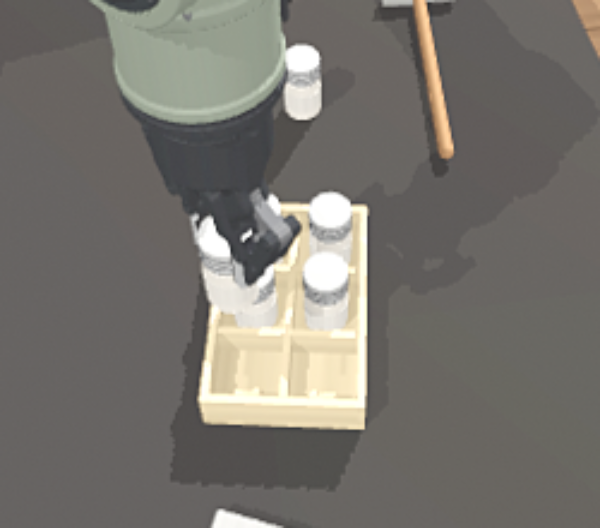

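The jar hangs upright at (225,270) over the left empty cell. Next I lower and release it.

Call:
{"op": "move_arm", "data": {"increments": [[[0, -0.1, -5], [0, 0, 0], 20], [[0, -0.1, -9], [0, 0, 0], 20], [[0, -0.1, -12], [0, 0, 0], 20], [[0, -0.1, -13.5], [0, 0, 0], 20], [[0, -0.1, -14.2], [0, 0, 0], 20], [[0, -0.1, -14.3], [0, 0, 0], 20], [[0, -0.1, -14.3], [0, 0, 0], 65], [[0, -0.1, -14.3], [0, 0, 0], 65], [[0, -0.1, -14.3], [0, 0, 0], 65], [[0, -0.1, -10], [0, 0, 0], 65], [[0, -0.1, -5], [0, 0, 0], 65], [[0, -0.1, 0], [0, 0, 0], 65]]}}

```text
time: 7.22
tcp_pos: [0.5272, -0.3233, 0.19]
tcp_rot: [[0.818, 0.575, -0.0], [0.575, -0.818, -0.0], [-0.0, -0.0, -1.0]]
ft_force: [0.9, -0.1, 0.2]
grip_width: 0.0555
finger_force: 0.0
```

Call:
{"op": "move_arm", "data": {"increments": [[[2, 6, -1], [0, 0, 0], 75], [[4, 12, -2], [0, 0, 0], 75], [[6, 18, -2], [0, 0, 0], 75], [[8, 24, -2], [0, 0, 0], 75], [[8.5, 29, -2], [0, 0, 0], 75], [[8.5, 31, -2], [0, 0, 0], 75], [[8.5, 31, -2], [0, 0, 0], 75], [[8.5, 31, -2], [0, 0, 0], 75]]}}

```text
time: 8.22
tcp_pos: [0.6122, -0.0151, 0.1686]
tcp_rot: [[0.819, 0.573, 0.0], [0.573, -0.819, -0.001], [-0.0, 0.001, -1.0]]
ft_force: [0.7, -0.4, -0.2]
grip_width: 0.0642
finger_force: 0.0
```

```bash
python3 - <<'E'
from h import *
o=monitor.get_obs();print(o['tcp_pos'],o['grip_width'],o['ft_force'])
im,d=snap('side'); cv2.imwrite('pics/s3.png',cv2.resize(im[180:400,150:400],None,fx=2.4,fy=2.4)[:,:,::-1])
w=cloud('side',d)
for j in((.6125,-.013),(.5274,-.3227)):
    m=(np.hypot(w[...,0]-j[0],w[...,1]-j[1])<.03)&(w[...,2]>.069)&(w[...,2]<.09); p=w[m]
    if len(p): print(j,m.sum(),np.round((np.nanmin(p,0)+np.nanmax(p,0))/2,4),np.round(np.ptp(p,0),3))
E
```

```text
[ 0.61217798 -0.0151221   0.16857203] 0.06424721952807928 [ 0.67878912 -0.36357085 -0.18687727]
(0.6125, -0.013) 154 [ 0.6135 -0.0139  0.0734] [0.037 0.04  0.009]
(0.5274, -0.3227) 339 [ 0.5266 -0.3249  0.0765] [0.038 0.038 0.015]
```

View pics/s3.png

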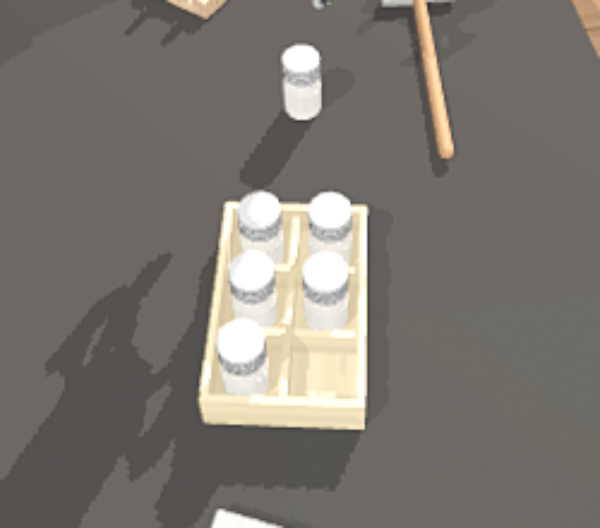

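The first jar stands upright at (242,355) in its cell. The second is at (302,82), below the gripper.

Call:
{"op": "move_arm", "data": {"increments": [[[0, 0.1, -5], [0, 0, 0], 75], [[0, 0.1, -9], [0, 0, 0], 75], [[0, 0.1, -12], [0, 0, 0], 75], [[0, 0.1, -13], [0, 0, 0], 75], [[0, 0.1, -13], [0, 0, 0], 75], [[0, 0.1, -13], [0, 0, 0], 20], [[0, 0.1, -13], [0, 0, 0], 20], [[0, 0.1, -13], [0, 0, 0], 20], [[0, 0.1, -13], [0, 0, 0], 20], [[0, 0.1, -13], [0, 0, 0], 20]], "force": 40}}

```text
time: 9.52
tcp_pos: [0.6131, -0.0125, 0.0397]
tcp_rot: [[0.818, 0.575, 0.002], [0.575, -0.818, 0.0], [0.002, 0.001, -1.0]]
ft_force: [-0.7, -0.4, 6.6]
grip_width: 0.037
finger_force: 39.4
```

Call:
{"op": "move_arm", "data": {"increments": [[[0, 0, 4], [0, 0, 0], 20], [[0, 0, 9], [0, 0, 0], 20], [[0, -3, 14], [0, 0, 0], 20], [[-0.5, -8, 15], [0, 0, 0], 20], [[-0.8, -13, 15], [0, 0, 0], 20], [[-1, -18, 15], [0, 0, 0], 20], [[-1.4, -23, 15], [0, 0, 0], 20], [[-1.9, -28, 15], [0, 0, 0], 20], [[-2.3, -31, 15], [0, 0, 0], 20], [[-2.3, -32.0, 15], [0, 0, 0], 20], [[-2.3, -32.0, 15], [0, 0, 0], 20], [[-2.3, -32.0, 15], [0, 0, 0], 20]]}}

```text
time: 11.02
tcp_pos: [0.59, -0.3308, 0.1884]
tcp_rot: [[0.817, 0.576, 0.0], [0.576, -0.817, 0.001], [0.001, -0.0, -1.0]]
ft_force: [0.5, 0.1, -1.6]
grip_width: 0.0366
finger_force: 40.7
```

Call:
{"op": "move_arm", "data": {"increments": [[[0, -0.2, -5], [0, 0, 0], 20], [[0, -0.2, -9], [0, 0, 0], 20], [[0, -0.2, -12], [0, 0, 0], 20], [[0, -0.2, -13.5], [0, 0, 0], 20], [[0, -0.2, -14.2], [0, 0, 0], 20], [[0, -0.2, -14.3], [0, 0, 0], 20], [[0, -0.2, -14.3], [0, 0, 0], 65], [[0, -0.2, -14.3], [0, 0, 0], 65], [[0, -0.2, -14.3], [0, 0, 0], 65], [[0, -0.2, -10], [0, 0, 0], 65], [[0, -0.2, -5], [0, 0, 0], 65], [[0, -0.2, 2], [0, 0, 0], 65]]}}

```text
time: 12.52
tcp_pos: [0.5889, -0.334, 0.2019]
tcp_rot: [[0.818, 0.575, -0.001], [0.575, -0.818, 0.001], [-0.001, -0.001, -1.0]]
ft_force: [0.0, -0.0, 0.1]
grip_width: 0.0557
finger_force: 0.0
```

Call:
{"op": "move_arm", "data": {"increments": [[[0, 6, 0], [0, 0, 3], 65], [[0, 12, 0], [0, 0, 6], 65], [[0, 18, 0], [0, 0, 9], 65], [[0, 24, 0], [0, 0, 12], 50], [[0, 30, 0], [0, 0, 13.6], 40], [[-1, 36, -2], [0, 0, 13.6], 30], [[-2, 42, -4], [0, 0, 13.6], 30], [[-2.5, 48, -5], [0, 0, 13.6], 30], [[-2.9, 54, -5], [0, 0, 13.6], 30], [[-2.9, 56.7, -5], [0, 0, 13.6], 30], [[-2.9, 56.7, -5], [0, 0, 13.6], 30], [[-2.9, 56.7, -5], [0, 0, 13.6], 30]]}}

```text
time: 14.02
tcp_pos: [0.5605, 0.2317, 0.151]
tcp_rot: [[0.661, 0.75, 0.0], [0.75, -0.661, -0.0], [-0.0, 0.0, -1.0]]
ft_force: [-0.1, -0.3, -0.2]
grip_width: 0.0258
finger_force: 0.0
```

```bash
python3 - <<'E'
from h import *
o=monitor.get_obs();print(o['tcp_pos'],np.round(o['tcp_rot'],3).tolist(),o['grip_width'],o['q'])
im,d=snap('side'); cv2.imwrite('pics/s4.png',cv2.resize(im[60:400,130:400],None,fx=1.75,fy=1.75)[:,:,::-1])
w=cloud('side',d)
for j in((.5894,-.334),(.5274,-.3227)):
    m=(np.hypot(w[...,0]-j[0],w[...,1]-j[1])<.03)&(w[...,2]>.069)&(w[...,2]<.09); p=w[m]
    if len(p): print(j,m.sum(),np.round((np.nanmin(p,0)+np.nanmax(p,0))/2,4),np.round(np.ptp(p,0),3))
E
```

```text
[0.5605102  0.23166071 0.15095901] [[0.661, 0.75, 0.0], [0.75, -0.661, -0.0], [-0.0, 0.0, -1.0]] 0.025800172369703056 [-48.222151    37.30860114  30.38077779  99.91248591 -23.81504999
  49.29745482 -48.54208049]
(0.5894, -0.334) 344 [ 0.5894 -0.3357  0.0763] [0.037 0.038 0.015]
(0.5274, -0.3227) 340 [ 0.5266 -0.3247  0.0765] [0.038 0.039 0.015]
```

View pics/s4.png

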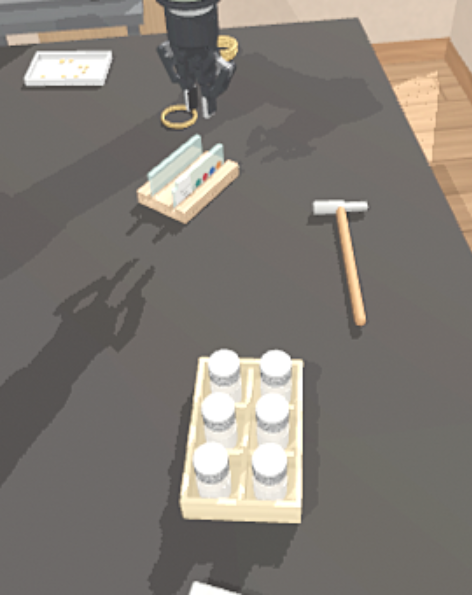

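All six jars stand upright in the crate, with the new pair at (211,470) and (269,470). The strip's frosted end is at (185,185) with its dots to the right, and the gripper is above its clear part. Next I descend and grip.

Call:
{"op": "move_arm", "data": {"increments": [[[0, 0, -4], [0, 0, 0], 30], [[0, 0, -7], [0, 0, 0], 30], [[0, 0, -9], [0, 0, 0], 30], [[0, 0, -10.5], [0, 0, 0], 30], [[0, 0, -11.8], [0, 0, 0], 30], [[0, 0, -11.8], [0, 0, 0], 30], [[0, 0, -11.8], [0, 0, 0], 0], [[0, 0, -11.8], [0, 0, 0], 0], [[0, 0, -11.8], [0, 0, 0], 0], [[0, 0, -11.8], [0, 0, 0], 0], [[0, 0, -11.8], [0, 0, 0], 0]], "force": 60}}

```text
time: 15.45
tcp_pos: [0.5608, 0.2328, 0.0335]
tcp_rot: [[0.66, 0.751, 0.001], [0.751, -0.66, 0.001], [0.001, 0.0, -1.0]]
ft_force: [-1.0, -0.3, 7.3]
grip_width: 0.0069
finger_force: 59.6
```

Call:
{"op": "move_arm", "data": {"increments": [[[0, 0, 1.5], [0, 0, 0], 0], [[0, 0, 4], [0, 0, 0], 0], [[0, 0, 8], [0, 0, 0], 0], [[0, 0, 13], [0, 0, 0], 0], [[0, 0, 18], [0, 0, 0], 0], [[0, 0, 22], [0, 0, 0], 0], [[0, 0, 25], [0, 0, 0], 0], [[0, 0, 25], [0, 0, 0], 0], [[0, 0, 25], [0, 0, 0], 0]]}}

```text
time: 16.58
tcp_pos: [0.5599, 0.2326, 0.2825]
tcp_rot: [[0.66, 0.751, -0.001], [0.751, -0.66, -0.0], [-0.0, -0.001, -1.0]]
ft_force: [-0.5, -0.6, -1.6]
grip_width: 0.007
finger_force: 58.5
```

Call:
{"op": "move_arm", "data": {"increments": [[[0, 0, 0], [-3.3, -3.8, 0], 0], [[0, 0, 0], [-7.9, -9, 0], 0], [[0, 0, 0], [-13.2, -15, 0], 0], [[0, 0, 0], [-18.5, -21, 0], 0], [[0, 0, 0], [-23.8, -27, 0], 0], [[0, 0, 0], [-29.1, -33, 0], 0], [[0, 0, 0], [-34.4, -39, 0], 0], [[0, 0, 0], [-38, -43, 0], 0], [[0, 0, 0], [-39.7, -45, 0], 0], [[0, 0, 0], [-39.7, -45, 0], 0], [[0, 0, 0], [-39.7, -45, 0], 0], [[0, 0, 0], [-39.7, -45, 0], 0]]}}

```text
time: 18.08
tcp_pos: [0.5605, 0.2322, 0.283]
tcp_rot: [[0.662, 0.376, 0.649], [0.75, -0.331, -0.573], [-0.001, 0.865, -0.501]]
ft_force: [0.1, 0.8, -1.5]
grip_width: 0.0072
finger_force: 58.7
```

```bash
python3 - <<'E'
from h import *
o=monitor.get_obs();print(o['tcp_pos'],np.round(o['tcp_rot'],3).tolist(),o['grip_width'],o['finger_force'],o['q'])
im,d=snap('side'); 
cv2.imwrite('pics/s5.png',cv2.resize(im[20:220,140:380],None,fx=3,fy=3)[:,:,::-1])
for q in('label','notch','strip','blank'):
    print(q,[(round(r['confidence'],2),np.round(r['xyz'],3)) for r in landmark_of('side',q)[:2]])
E
```

```text
[0.56054081 0.23219697 0.28300846] [[0.662, 0.376, 0.649], [0.75, -0.331, -0.573], [-0.001, 0.865, -0.501]] 0.007152526724353282 58.74032378196716 [ -97.23512542   54.25503692   67.55147515  111.32985646   18.76972221
   36.87932371 -101.09397288]
label [(0.57, array([0.517, 0.182, 0.293]))]
notch [(0.82, array([0.492, 0.177, 0.29 ]))]
strip [(0.89, array([0.561, 0.203, 0.274]))]
blank [(0.94, array([0.51 , 0.246, 0.013]))]
```

View pics/s5.png

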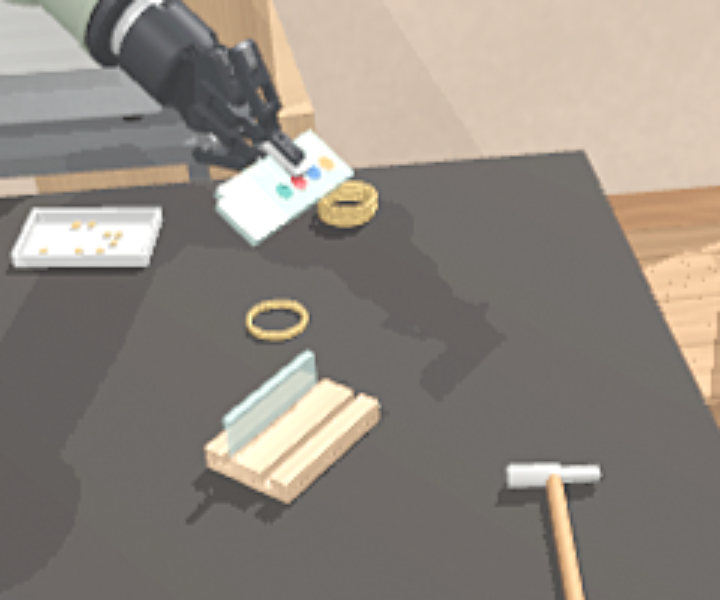

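The picture shows the strip at about (285,190), held level by its clear part with the label face up. The frosted end is uncovered at (240,215), and the blank is still in its slot. Everything checks out, so I hand in.

```bash
python3 -c "
from workcell import job
print(job.finish_job())"
```

```text
the job is handed in; nothing more can be done
None
```

The job is handed in at about 18 s on the clock, with no verdict shown: both jars stand released in the two empty cells. The strip is held by its clear part about 26 cm up, level, label face up and about 30° from flat. The blank is still in its slot, the stock jars look undisturbed, and the arm went nowhere near the tools.

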